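# Hold the edge sander's belt tensioner back for a belt change

## Task

The worn belt is off the edge sander and I want to slip the new one on: free the tension lock by turning its bar knob about a quarter turn anticlockwise, then push the tension arm back by its upright handle, past the click of its ratchet catch and on until it is right back at its rear stop. Keep holding the handle there and finish still holding it: the catch is only a safeguard and leaves too little slack, so the arm must not be let back on to it. Leave the jar, tin, wrench and wood offcut on the bench where they are.

Things in the scene. Friction and masses are not known exactly. Their poses are not given: they have to be found in the camera images.
- sander: Benchtop edge belt sander, fixed to the bench, belt off; grey housing 360 (x) x 380 (y) mm, deck 120 mm above the bench; origin at the centre of its underside, z up, +x towards the platen and its two 48 mm rollers at (140, 85) and (140, -140) mm, -x side (vents, switch) facing the robot within 25 degrees. 90 mm drive wheel at (45, -135) mm. Wheel tops about 200 mm above the bench.
- pivot_center (a point): Pivot of the tension arm on its upright axis, 134 mm above the bench, at (0, -50) mm in the sander's frame, with a coil spring round it that always drives the arm back towards 0 rad: about 7 N at the handle at 0, about 11 N from just before the click to 0.45 rad.
- tension_arm (a joint): Angle of the tension arm, a level steel bar 24 mm wide, top 134 mm above the bench, with a quadrant plate and a 64 mm idler wheel 135 mm from the pivot. 0 = front stop, bar along the sander's +y; grows clockwise from above (handle goes towards +x, away from the robot); 0.45 rad = rear stop. Starts at 0.06, locked there by the pin.
- tension_handle: Upright black round handle on the free end of the tension arm, 230 mm from the pivot: 26 mm diameter, 91 mm tall, from 134 to 225 mm above the bench; origin at the centre of its foot on the arm's top face. A revolving grip: it turns freely on its own upright axis.
- handle_mid (a point): Point on the handle's axis 65 mm above its foot, 199 mm above the bench: a good height to grip or push. Its circle about the pivot has radius 230 mm.
- lock_knob (a joint): Angle of the tension-lock knob on a bracket over the quadrant, upright axis: 0 = locked (its pin stands in a hole of the quadrant), grows anticlockwise seen from above, 1.6 rad = open stop; starts at 0 to 0.12. Turning draws the pin up; by about 0.95 it lets go and the arm springs to 0; safely free from 1.1. Turning takes about 0.1 N m; it stays where it is left.
- knob_grip (a point): Centre of the lock knob's grip, on its axis, 200 mm above the bench, at (-64, 27) mm in the sander's frame. The grip is a black bar 52 mm long, 14 mm wide, 32 mm tall (182 to 214 mm above the bench) on a 27 mm round stem; this point's x axis lies along the bar. With the joint at 0 the bar lies 0.65 rad clockwise from the sander's x axis; it turns with the joint.
- pawl (a joint): Slide of the ratchet catch, a small steel bar in a guide on the deck pointing at the pivot, sprung inwards: 0 = in, positive = outwards. A ramped tooth on the quadrant's rim lifts it about 6 mm from arm angle 0.13 on; it snaps back to 0 (the click) at 0.32. Let go after that, the arm stops on the catch at about 0.32 rad. It works by itself.
- pawl_tip (a point): Inner end of the pawl, on its top face, 135 mm above the bench.
- screw_jar: Bystander: glass jar with a steel cap, 72 mm diameter, 95 mm tall, upright on the bench to the left of the sander; origin at the centre of its underside.
- pine_offcut: Bystander: pale wood block 170 x 70 x 38 mm lying on the bench to the right of the sander; origin at the centre of its underside, x along its length.
- ear_tin: Bystander: round steel tin 92 mm diameter, 42 mm tall, on the bench to the right of the sander; origin at the centre of its underside.
- bench_wrench: Bystander: steel wrench 170 mm long lying flat on the bench to the left of the sander; x along it.

How it is judged (in metres and radians):
On the way, in this order (a step that is already met when the one before it is completed fails the run):
1. the tension lock is freed (knob turned anticlockwise to 1.1 rad or more) (value of joint lock_knob above 1.1 rad), for 0.1 s.
2. the arm has been pushed past the click: beyond 0.32 rad with the pawl snapped in behind the tooth (value of joint tension_arm above 0.325 rad and value of joint pawl below 0.0015 m), for 0.1 s.
At the end, for the whole second after the job is handed in: The fingers hold the tension arm by its handle (contact force over 3 N), still, within 0.055 rad (13 mm at the handle) of its rear stop, so beyond the catch and not resting on it (arm angle over 0.395 rad); the pawl is in (under 1.5 mm) and the lock knob is still free (over 1.0 rad) (value of joint tension_arm above 0.395 rad and velocity of joint tension_arm between -0.1 and 0.1 rad/s and value of joint pawl below 0.0015 m and value of joint lock_knob above 1 rad and contact force between the fingers and tension_handle above 3 N); the arm keeps its last pose, push and grip.
It fails at once if the screw_jar is shoved or knocked over (moved more than 30 mm) (distance of screw_jar from where it was at the start of the episode above 0.03 m).
It fails at once if the pine_offcut is shoved or knocked over (moved more than 30 mm) (distance of pine_offcut from where it was at the start of the episode above 0.03 m).
It fails at once if the ear_tin is shoved or knocked over (moved more than 30 mm) (distance of ear_tin from where it was at the start of the episode above 0.03 m).
It fails at once if the bench_wrench is shoved or knocked over (moved more than 30 mm) (distance of bench_wrench from where it was at the start of the episode above 0.03 m).
It also fails if it takes over 45 s, if anything falls off the work surface, if the arm or the gripper's body presses on something with over 40 N, if the wrist force passes 120 N, or if a joint passes its speed limit or range.

## Robot

A 6-joint arm with a two-finger parallel gripper is mounted at the origin on the work surface. World frame = base frame: x ahead of the robot, y to its left, z up, the work surface at z = 0. Lengths are in m, angles in degrees, forces in N, time in s.
With the tool pointing down it reaches from about 0.375 to 0.9 m from the base axis. Payload 3.1 kg.
Tool frame: the origin (TCP) lies at the very end of the fingers, on their centre line; the grasp point (between the pads) lies 19 mm behind it; z points along the fingers, y is the line along which they close (so a half turn about z gives the same grasp; the last joint's range is limited). The gripper opens to 87 mm and grips with 3 to 60 N. Pads are 19 mm wide; open, the fingers measure 117 mm over their backs; the gripper's body (75 mm by 190 mm) begins 51 mm behind the grasp point.
Start: joints at [56.293, 30.224, 82.088, -0, 67.689, -10.227], TCP at [0.249, 0.573, 0.223] pointing down, gripper open.
Joint ranges: [-176.69, 176.69], [-43.24, 126.21], [12.49, 139.97], [-82, 262], [0, 151.66], [-163.58, 163.58]. Speed limits (degrees/s): [159.86, 159.86, 180, 180, 180, 180].

## Interface

Orientations are given as a 3x3 rotation matrix whose columns are the frame's x, y, z axes.
In Python, from rig import * gives the robot as it stands.
- The arm moves only by the tool jog_arm, never from a script. Its arguments are lists of equal length, an entry for each row: "delta_pos": the shift along the world's x, y, z in cm, a list of three; "turn": the turn about the world's z in degrees; "grip": the closure, from 0 (fully open) to 1 (shut). In form: {"delta_pos": [[x, y, z], ...], "turn": [turn, ...], "grip": [grip, ...]}. A call has 1 to 12 rows; each row is the pose to reach, as a shift and turn from the pose commanded when the call began; what a row does not reach only later rows make up. A row lasts 1/8 s, in which the tool goes at most 62.5 mm and 10.7 degrees, less where a joint would pass 70% of its speed; a pose out of reach is approached as far as the arm can. A call with a gripper value outside its range is refused whole. The fingers move at their own pace and stop on an object; the grip force is fixed at half the most. Time passes only in rows, so rows that repeat a pose let the fingers close. It gives the time, the measured TCP pose, the force, the opening and the grip force at its end, in the units of the state.
- read_state(): the state, without advancing time (a new reading comes with each control period).
- capture(name): name is "side" or "top"; returns a dict with "color" (384x512x3 uint8, blue, green, red), "fovy" (degrees; the focal length in pixels is half the picture's height over the tangent of half this angle, whatever the lens; pixels are square), "cx", "cy" (the principal point, pixels), "k1" (the pictures are not rectified: a ray, as slopes to the right and down, at radius r is drawn at 1 + k1 r^2 times it, then the intrinsics apply), "camera_from_world" (4x4, takes a point from world to camera coordinates). Camera axes: x right, y up, looking along -z (the intrinsics and any distortion apply to the point x, -y, -z); pixel columns grow to the right and rows downward; lengths in m; the calibration is good to about 2 mm. A picture is of the moment at which its call begins. There is no depth.
- hand_in(): hands the job in; it is judged then, once.
The state is a dict: "time_s": time; "joint_positions": joint angles; "qvel": joint speeds; "tau": joint torques, N m; "position": TCP position; "tcp_rot": TCP orientation; "force": force on the tool from outside, world axes, zero at the start; "moment": the same for the moment, N m; "opening": opening from 0.0 (shut) to 1.0 (fully open); "grasp_force": force on a finger pad.
Only numpy, scipy, OpenCV 4.12 (cv2) and the standard library are available. Lean on these libraries where they do the work, as an engineer would, in place of code of your own. Each camera call takes 0.05 s, during which the arm holds its last target. There are 200 camera calls.

## Working session

There is one attempt and no reset: what is moved stays moved. The work goes in short steps, Python scripts to look and compute and a tool call to move; the robot and the scene stay as the last step left them, time stands still between calls to the robot, and variables do not carry over. Pictures are saved under pics/ and viewed, at most 10 in all, crops included, and the job is handed in when it is done.

Besides the shell and the picture viewer there is one more tool, called as a command line: name --pt "numbers of a row" for each row, then --argument value for the rest. jog_arm: Moves the arm, as the interface text tells. Its arguments: {"type":"object","properties":{"delta_pos":{"type":"array"},"turn":{"type":"array"},"grip":{"type":"array"}},"required":["delta_pos","turn","grip"]}

```bash
mkdir -p pics; ls
python3 - <<'E'
from rig import *
import cv2,numpy as np
for n in("side","top"):
    c=capture(n);cv2.imwrite(f"pics/{n}0.png",c["color"])
    print(n,c["fovy"],c["cx"],c["cy"],c["k1"],np.round(c["camera_from_world"],4).tolist())
s=read_state();print(s["time_s"],s["position"],s["tcp_rot"],s["force"])
E
```

```text
pics
side 47.19541494943071 249.43296974633932 192.3925092655715 -0.11182205141110758 [[0.4673, 0.8839, 0.0176, -0.2184], [-0.7094, 0.3629, 0.6042, 0.3078], [0.5277, -0.2948, 0.7966, -1.7404], [0.0, 0.0, 0.0, 1.0]]
top 46.19194823460387 252.81407431822475 183.72402981970433 -0.15615792592695507 [[-0.0161, -0.9999, 0.0013, -0.0302], [0.9797, -0.0155, 0.1999, -0.5259], [-0.1998, 0.0045, 0.9798, -1.1744], [0.0, 0.0, 0.0, 1.0]]
0.1 [0.24859849 0.57270025 0.22167307] [[-9.17216790e-01  3.98387012e-01 -1.07184761e-03]
 [ 3.98388318e-01  9.17215381e-01 -1.64099063e-03]
 [ 3.29365765e-04 -1.93215572e-03 -9.99998079e-01]] [-1.1078017   0.34862287  0.0219378 ]
```

View pics/top0.png

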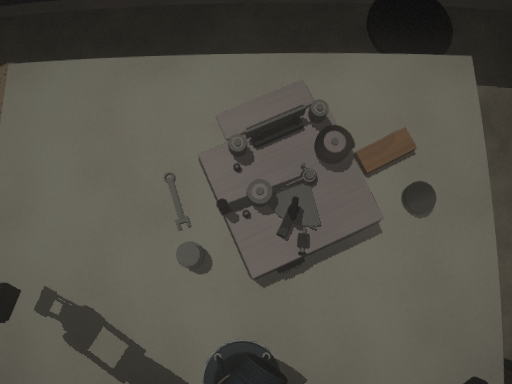

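View pics/side0.png

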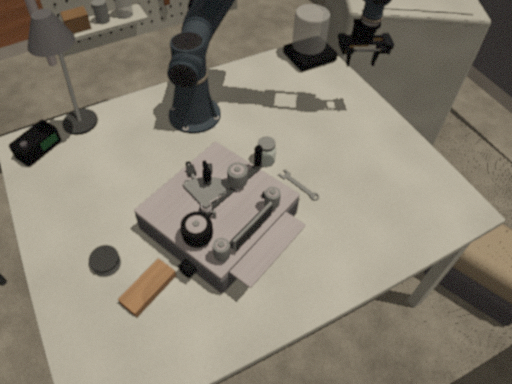

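The top picture shows the handle near (223,206), the knob near (294,208), the pivot near (309,174), the rollers at (319,107) and (238,143), and the drive wheel at (335,143). I'll fit the sander pose to these points and overlay it on enlarged crops.

```bash
cat > h.py <<'E'
import cv2,numpy as np
from scipy.optimize import least_squares
def proj(c,P):
    P=np.atleast_2d(P);T=np.array(c["camera_from_world"])
    q=P@T[:3,:3].T+T[:3,3]; s=np.c_[q[:,0],-q[:,1]]/-q[:,2:]
    f=c["color"].shape[0]/2/np.tan(np.radians(c["fovy"]/2))
    r2=(s**2).sum(1,keepdims=True)
    return s*(1+c["k1"]*r2)*f+[c["cx"],c["cy"]]
def at_z(c,px,z):
    return least_squares(lambda v:proj(c,[v[0],v[1],z])[0]-px,[.6,0]).x
def W(p,L):   # sander pose x,y,yaw ; local pts
    L=np.atleast_2d(L);C,S=np.cos(p[2]),np.sin(p[2])
    return np.c_[p[0]+C*L[:,0]-S*L[:,1],p[1]+S*L[:,0]+C*L[:,1],L[:,2]]
def hand(a,z=.225): return [.23*np.sin(a),-.05+.23*np.cos(a),z]
def crop(c,x0,y0,w,h,k,pts,name):
    im=cv2.convertScaleAbs(cv2.resize(c["color"][y0:y0+h,x0:x0+w],None,fx=k,fy=k,interpolation=cv2.INTER_CUBIC),alpha=1.8,beta=15)
    for u in pts: cv2.drawMarker(im,tuple(int(v) for v in np.round((np.array(u)+.5-[x0,y0])*k)),(0,0,255),cv2.MARKER_CROSS,9,1)
    cv2.imwrite(f"pics/{name}.png",im)
E
python3 - <<'E'
from rig import *; from h import *
t=capture("top");s=capture("side")
L=np.array([[.14,.085,.2],[.14,-.14,.2],[.045,-.135,.2],hand(.06)])
px=np.array([[238,143],[319,107],[335,143],[223,205]])
ps=np.array([[272,191],[221,243],[197,224],[258,150]])
r=least_squares(lambda p:np.r_[(proj(t,W(p,L))-px).ravel(),(proj(s,W(p,L))-ps).ravel()],[.6,0,.3],loss="soft_l1")
p=r.x;print(p,r.fun.round(1).reshape(-1,2).tolist())
k=np.array([-.064,.027,.214]);d=.026*np.array([np.cos(-.65),np.sin(-.65),0])
A=np.vstack([L,k,k+d,k-d,[[.18,.19,.12],[-.18,.19,.12],[-.18,-.19,.12],[.18,-.19,.12]]])
crop(t,190,75,200,200,3,proj(t,W(p,A)),"t1"); crop(s,130,135,180,150,4,proj(s,W(p,A)),"s1")
E
```

```text
[ 0.50388076 -0.13577582  0.41862301] [[-0.9, 0.1], [0.1, -0.0], [-0.4, -2.2], [-0.8, -1.0], [-0.6, -0.2], [-0.3, 0.6], [-1.7, -0.6], [-1.1, -4.0]]
```

View pics/t1.png

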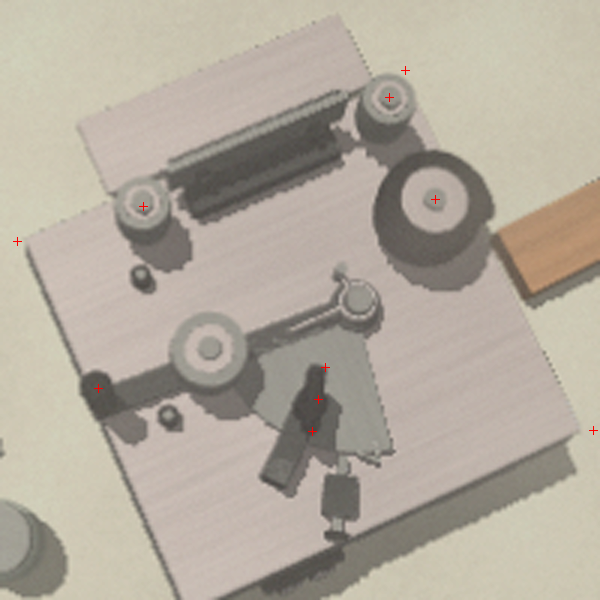

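View pics/s1.png

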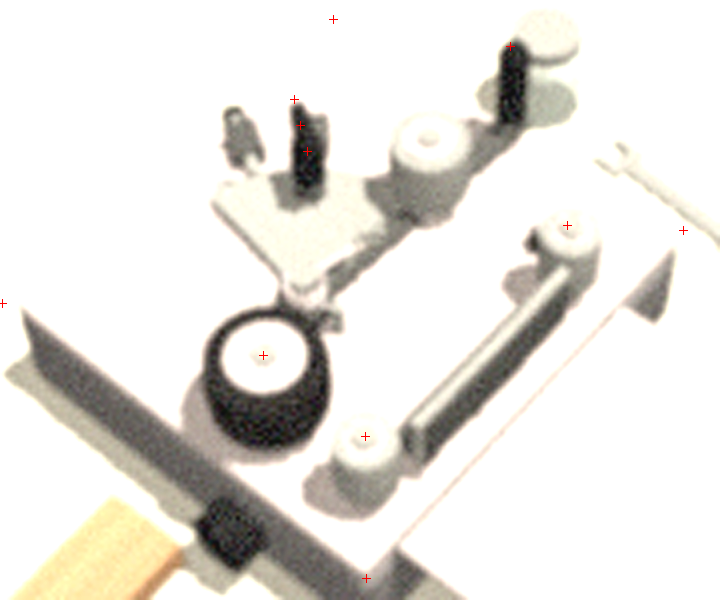

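The overlay matches the rollers, drive wheel and handle to within about 1 px in the top view. The knob bar runs from (310,433) to (317,367) in the crop, so it points slightly to the right of world x. Next I'll work out the waypoints.

Run:
```python
from rig import *; from h import *
t=capture("top")
p=[0.50388,-0.13578,0.41862]
print("knob",W(p,[-.064,.027,.2]).round(4),[np.degrees(p[2]-.65+j).round(1) for j in(0,.12,1.1,1.6)])
for a in(0,.06,.2,.32,.36,.40,.45): print(a,W(p,hand(a)).round(4),"tan",np.degrees(p[2]-a).round(1))
T=np.array([190,75]); 
a,b,m=[at_z(t,np.array(u)/3-.5+T,.214) for u in((310,433),(317,367),(314,400))]
print("seen knob",m,np.degrees(np.arctan2(*(b-a)[::-1])),np.linalg.norm(b-a))
s=read_state();print(s["time_s"],s["position"])
```

```text
knob [[ 0.4344 -0.1371  0.2   ]] [np.float64(-13.3), np.float64(-6.4), np.float64(49.8), np.float64(78.4)]
0 [[0.4307 0.0287 0.225 ]] tan 24.0
0.06 [[0.4435 0.0339 0.225 ]] tan 20.5
0.2 [[0.4743 0.0431 0.225 ]] tan 12.5
0.32 [[0.5016 0.0474 0.225 ]] tan 5.7
0.36 [[0.5107 0.0481 0.225 ]] tan 3.4
0.4 [[0.5199 0.0485 0.225 ]] tan 1.1
0.45 [[0.5314 0.0484 0.225 ]] tan -1.8
seen knob [ 0.4334315  -0.13373372] -7.879812486155818 0.05241901239246571
0.25 [0.24879238 0.57297037 0.22208051]
```

jog_arm --pt "1 -4 4" --pt "2 -9 8" --pt "3.5 -13 8" --pt "4.5 -18 8" --pt "6 -22 8" --pt "7 -26.5 8" --pt "8 -31 8" --pt "9 -35.5 8" --pt "10.5 -40 8" --pt "11.5 -44 8" --pt "12.5 -48.5 8" --pt "14 -53 8" --turn '[-10, -20, -30, -40, -50, -60, -70, -80, -90, -100, -110, -120]' --grip '[0.5, 0.5, 0.5, 0.5, 0.5, 0.5, 0.5, 0.5, 0.5, 0.5, 0.5, 0.5]'

```text
time_s: 1.75
position: [0.3888, 0.0419, 0.3027]
tcp_rot: [[0.807, 0.59, 0.0], [0.59, -0.807, 0.0], [0.0, 0.0, -1.0]]
force: [0.3, -0.2, 0.4]
opening: 0.501
grasp_force: 0.0
```

jog_arm --pt "1 -4.5 0" --pt "2.5 -9 0" --pt "3.5 -13.5 0" --pt "4.5 -17.8 0" --pt "4.5 -17.8 0" --pt "4.5 -17.8 0" --pt "4.5 -17.8 0" --turn '[-10, -20, -30, -40, -44.5, -44.5, -44.5]' --grip '[0.5, 0.5, 0.5, 0.5, 0.5, 0.5, 0.5]'

```text
time_s: 2.62
position: [0.4337, -0.1343, 0.3025]
tcp_rot: [[0.991, -0.137, -0.0], [-0.137, -0.991, 0.0], [-0.0, -0.0, -1.0]]
force: [-0.8, 0.2, -0.9]
opening: 0.501
grasp_force: 0.0
```

jog_arm --pt "0 0 -4" --pt "0 0 -7.5" --pt "0 0 -10" --pt "0 0 -11.5" --pt "0 0 -11.5" --turn '[0, 0, 0, 0, 0]' --grip '[0.5, 0.5, 0.5, 0.5, 0.5]'

```text
time_s: 3.25
position: [0.4332, -0.1337, 0.1868]
tcp_rot: [[0.991, -0.137, -0.002], [-0.137, -0.991, 0.001], [-0.003, -0.001, -1.0]]
force: [-0.5, -0.0, -0.2]
opening: 0.501
grasp_force: 0.0
```

Run:
```python
from rig import *; from h import *
s=capture("side");t=capture("top")
crop(s,150,110,130,100,5,[],"s2")
print(read_state()["position"],read_state()["force"])
```

```text
[ 0.43431688 -0.13449878  0.18804275] [-0.1968313   0.69703816 -0.40947785]
```

View pics/s2.png

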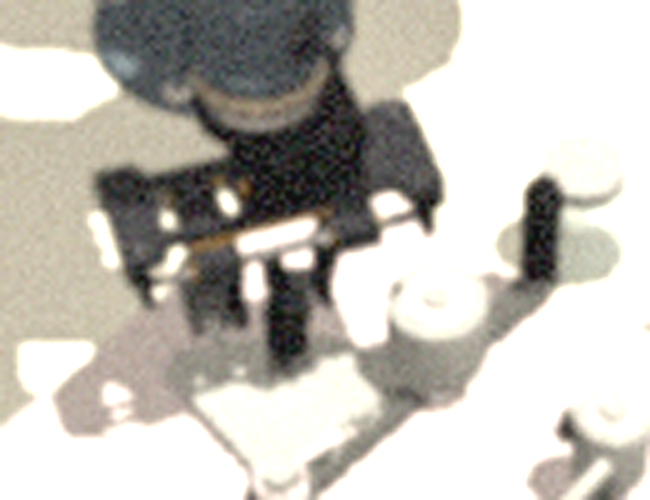

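The crop shows the black knob at about (285,320) between the two fingers, at about (225,290) and (355,290), with a gap on both sides. I'll close on it and turn.

jog_arm --pt "0 0 0" --pt "0 0 0" --pt "0 0 0" --pt "0 0 0" --pt "0 0 0" --turn '[0, 0, 0, 0, 0]' --grip '[1, 1, 1, 1, 1]'

```text
time_s: 3.98
position: [0.4342, -0.1336, 0.1878]
tcp_rot: [[0.99, -0.14, 0.001], [-0.14, -0.99, 0.002], [0.0, -0.002, -1.0]]
force: [1.7, 5.1, 2.8]
opening: 0.16
grasp_force: 30.0
```

jog_arm --pt "0 0 0" --pt "0 0 0" --pt "0 0 0" --pt "0 0 0" --turn '[6, 12, 18, 24]' --grip '[1, 1, 1, 1]'

```text
time_s: 4.47
position: [0.4343, -0.1349, 0.1878]
tcp_rot: [[0.96, 0.279, 0.001], [0.279, -0.96, -0.0], [0.001, 0.0, -1.0]]
force: [-0.5, 0.7, 1.7]
opening: 0.158
grasp_force: 30.0
```

jog_arm --pt "0 0 0" --pt "0 0 0" --pt "0 0 0" --pt "0 0 0" --pt "0 0 0" --pt "0 0 0" --pt "0 0 0" --pt "0 0 0" --pt "0 0 0" --turn '[7, 14, 21, 28, 35, 42, 49, 52, 52]' --grip '[1, 1, 1, 1, 1, 1, 1, 1, 1]'

```text
time_s: 5.6
position: [0.4362, -0.1369, 0.1878]
tcp_rot: [[0.374, 0.927, 0.005], [0.927, -0.374, -0.004], [-0.002, 0.006, -1.0]]
force: [4.5, -2.9, -3.0]
opening: 0.156
grasp_force: 30.0
```

jog_arm --pt "0 0 0" --pt "0 0 0" --pt "0 0 0" --pt "0 0 4" --pt "0 0 9" --pt "0 0 11" --pt "0 0 11" --turn '[0, 0, 0, 0, 0, 0, 0]' --grip '[0.4, 0.4, 0.4, 0.4, 0.4, 0.4, 0.4]'

```text
time_s: 6.48
position: [0.4346, -0.135, 0.299]
tcp_rot: [[0.374, 0.927, 0.003], [0.927, -0.374, -0.002], [-0.001, 0.004, -1.0]]
force: [0.1, -0.3, 0.3]
opening: 0.597
grasp_force: 0.0
```

Run:
```python
from rig import *; from h import *
s=capture("side");t=capture("top")
p=[0.50388,-0.13578,0.41862]
k=np.array([-.064,.027,.214]);q=1.42-.65;d=.026*np.array([np.cos(q),np.sin(q),0])
A=W(p,np.array([hand(0),k,k+d,k-d]))
a=cv2.imread
crop(t,190,130,150,110,5,proj(t,A),"t3");crop(s,150,110,150,110,5,proj(s,A),"s3")
cv2.imwrite("pics/m3.png",cv2.resize(np.vstack([cv2.imread("pics/t3.png"),cv2.imread("pics/s3.png")]),(400,590)))
```

```text
(no output)
```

View pics/m3.png

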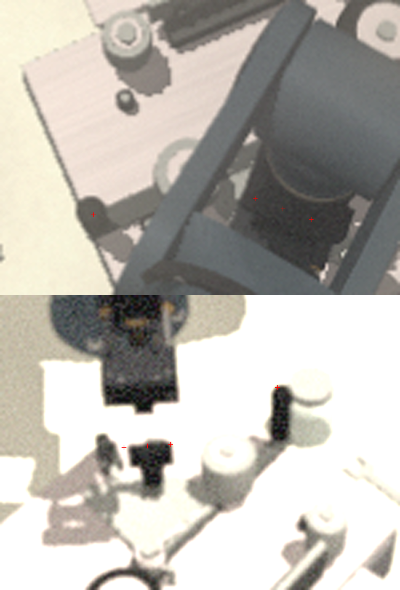

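Both views show the handle tip on the mark for arm angle 0, at (93,213) in the top view and (278,388) in the side view. The knob bar lies crosswise on its mark for 1.42 rad, from (130,448) to (172,445), so the lock is free. I'll go to the handle.

jog_arm --pt "0 4.5 0" --pt "0 9 0" --pt "-0.2 13 0" --pt "-0.4 16.4 0" --pt "-0.4 16.4 0" --pt "-0.4 16.4 -3" --pt "-0.4 16.4 -7" --pt "-0.4 16.4 -10" --pt "-0.4 16.4 -11.9" --pt "-0.4 16.4 -11.9" --turn '[8, 16, 24, 33, 33, 33, 33, 33, 33, 33]' --grip '[0.3, 0.3, 0.3, 0.3, 0.3, 0.3, 0.3, 0.3, 0.3, 0.3]'

```text
time_s: 7.82
position: [0.4283, 0.0287, 0.1766]
tcp_rot: [[-0.189, 0.982, -0.006], [0.982, 0.189, 0.001], [0.002, -0.006, -1.0]]
force: [-0.1, 0.6, -0.2]
opening: 0.696
grasp_force: 0.0
```

jog_arm --pt "0 0 0" --pt "0 0 0" --pt "0 0 0" --pt "0 0 0" --pt "0 0 0" --turn '[0, 0, 0, 0, 0]' --grip '[1, 1, 1, 1, 1]'

```text
time_s: 8.45
position: [0.4367, 0.0293, 0.1797]
tcp_rot: [[-0.189, 0.982, 0.015], [0.982, 0.189, 0.0], [-0.002, 0.015, -1.0]]
force: [13.7, 4.7, -8.9]
opening: 0.292
grasp_force: 30.0
```

jog_arm --pt "0.5 0.1 0" --pt "1 0.3 0" --pt "1.5 0.5 0" --pt "2 0.7 0" --pt "2.5 0.9 0" --pt "3 1 0" --pt "3 1 0" --turn '[0, 0, 0, 0, 0, 0, 0]' --grip '[1, 1, 1, 1, 1, 1, 1]'

```text
time_s: 9.32
position: [0.4586, 0.0376, 0.1794]
tcp_rot: [[-0.193, 0.981, -0.003], [0.981, 0.193, -0.004], [-0.003, -0.003, -1.0]]
force: [-6.1, -6.3, 7.9]
opening: 0.289
grasp_force: 30.0
```

jog_arm --pt "0.6 0 0" --pt "1.2 0.2 0" --pt "1.8 0.4 0" --pt "2.4 0.5 0" --pt "3 0.6 0" --pt "3.6 0.7 0" --pt "4.2 0.7 0" --pt "4.8 0.8 0" --pt "5.4 0.8 0" --pt "5.8 0.8 0" --pt "5.8 0.8 0" --turn '[0, 0, 0, 0, 0, 0, 0, 0, 0, 0, 0]' --grip '[1, 1, 1, 1, 1, 1, 1, 1, 1, 1, 1]'

```text
time_s: 10.7
position: [0.514, 0.0476, 0.1793]
tcp_rot: [[-0.192, 0.981, -0.008], [0.981, 0.192, 0.0], [0.002, -0.008, -1.0]]
force: [-9.5, -0.7, 10.5]
opening: 0.291
grasp_force: 30.0
```

jog_arm --pt "0.5 0 0" --pt "1 0 0" --pt "1.4 0 0" --pt "1.8 0 0" --pt "1.8 0 0" --turn '[0, 0, 0, 0, 0]' --grip '[1, 1, 1, 1, 1]'

```text
time_s: 11.32
position: [0.5316, 0.048, 0.1794]
tcp_rot: [[-0.192, 0.981, -0.008], [0.981, 0.192, 0.001], [0.002, -0.008, -1.0]]
force: [-9.9, -0.0, 10.4]
opening: 0.293
grasp_force: 30.0
```

jog_arm --pt "0.3 0 0" --pt "0.6 -0.1 0" --pt "0.6 -0.1 0" --pt "0.6 -0.1 0" --turn '[0, 0, 0, 0]' --grip '[1, 1, 1, 1]'

```text
time_s: 11.82
position: [0.5373, 0.0477, 0.1793]
tcp_rot: [[-0.192, 0.981, -0.009], [0.981, 0.192, 0.002], [0.004, -0.008, -1.0]]
force: [-10.6, 2.9, 11.3]
opening: 0.293
grasp_force: 30.0
```

Run:
```python
from rig import *; from h import *
s=capture("side");t=capture("top")
p=[0.50388,-0.13578,0.41862]
A=W(p,np.array([hand(.45),hand(.45,.134),[.135*np.sin(.45),-.05+.135*np.cos(.45),.2]]))
crop(t,190,110,150,110,5,proj(t,A),"t4");crop(s,150,110,150,110,5,proj(s,A),"s4")
cv2.imwrite("pics/m4.png",cv2.resize(np.vstack([cv2.imread("pics/t4.png"),cv2.imread("pics/s4.png")]),(400,590)))
```

```text
(no output)
```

View pics/m4.png

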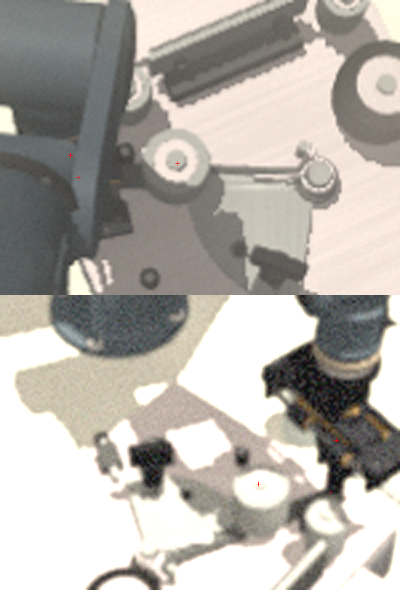

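The idler hub sits on its 0.45 rad mark in both views, at (177,162) and (258,484). The knob is still crosswise. I'll push a little further to feel the rear stop.

jog_arm --pt "0.3 0 0" --pt "0.6 0 0" --pt "0.6 0 0" --pt "0.6 0 0" --turn '[0, 0, 0, 0]' --grip '[1, 1, 1, 1]'

```text
time_s: 12.42
position: [0.5381, 0.0478, 0.1791]
tcp_rot: [[-0.193, 0.981, -0.02], [0.981, 0.193, 0.002], [0.006, -0.019, -1.0]]
force: [-20.0, 1.5, 18.0]
opening: 0.294
grasp_force: 30.1
```

The position has stopped at x = 0.538 while the force doubled, so the arm is on its rear stop. I'll let it settle briefly and hand in.

jog_arm --pt "0 0 0" --pt "0 0 0" --pt "0 0 0" --pt "0 0 0" --turn '[0, 0, 0, 0]' --grip '[1, 1, 1, 1]'

```text
time_s: 12.92
position: [0.5381, 0.0478, 0.1791]
tcp_rot: [[-0.193, 0.981, -0.02], [0.981, 0.193, 0.002], [0.006, -0.019, -1.0]]
force: [-19.1, 1.6, 17.6]
opening: 0.293
grasp_force: 30.1
```

```bash
python3 -c "
from rig import *
s=read_state();print(s['position'],s['force'],s['grasp_force']);print(hand_in())"
```

```text
[0.53809759 0.04776258 0.17908028] [-19.10398779   1.57174875  17.58891008] 30.05923267803155
the job is handed in; nothing more can be done
None
```

I turned the lock knob to about 1.42 rad, pushed the tension arm to its rear stop and handed in at about 13 s still gripping the handle with about 30 N; no verdict came back, the pawl's click was inferred from the arm's position, and the bystanders were not rechecked.

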